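# Click the T-handle into the socket on the clamp nut

## Robot

A 6-joint arm with a two-finger parallel gripper is mounted at the origin on the work surface. World frame = base frame: x ahead of the robot, y to its left, z up, the work surface at z = 0. Lengths are in mm, angles in rad, forces in N, time in s.
With the tool pointing down it reaches from about 350 to 850 mm from the base axis. Payload 8.1 kg.
Tool frame: the origin (TCP) lies midway between the tips of the shut fingers; the grasp point (between the pads) lies 19 mm behind it; z points along the fingers, y is the line along which they close (so a half turn about z gives the same grasp; the last joint's range is limited). The gripper opens to 85 mm and grips with 20 to 120 N. Pads are 22 mm wide; open, the fingers measure 114 mm over their backs; the gripper's body (76 mm by 85 mm) begins 54 mm behind the grasp point. The pads swing forward as they close: fully open they stand 13 mm farther back than shut.
Start: joints at [1.079, 0.13, 1.488, -0, 1.523, -0.085], TCP at [237.383, 551.049, 231.292] pointing down, gripper open.
Joint ranges: [-2.96, 2.96], [-0.89, 2.26], [0.02, 2.5], [-1.34, 4.48], [0, 2.73], [-2.66, 2.66]. Speed limits (rad/s): [2.39, 2.39, 2.79, 3.14, 3.14, 3.14].

## Interface

Orientations are given as a rotation vector (axis times angle).
In Python, from bench import monitor, snapshot, manip, spotter gives the robot as it stands.
- The arm moves only by the tool drive_tool, never from a script. Its argument "motion" is one flat list of numbers, 7 for each row, row after row: the turn, a rotation vector about the world's x, y, z in rad, then the shift along the world's x, y, z in mm, then the opening, from 0 (shut) to 1 (fully open). In form: [ax, ay, az, dx, dy, dz, fingers, ax, ay, az, dx, dy, dz, fingers, ...]. A call has 1 to 20 rows; each row shifts and turns the commanded pose from where the row before left it; what a row does not reach is not made up. A row lasts 1/8 s, in which the tool goes at most 62.5 mm and 10.7 degrees, less where a joint would pass 70% of its speed; a pose out of reach is approached as far as the arm can. A call is refused whole if a number of a shift passes 62.5 or a number of a turn 0.188, either way. A call with a gripper value outside its range is refused whole. The fingers move at their own pace and stop on an object; "force" is the grip in N (left out, the last holds). Time passes only in rows, so rows that do not move let the fingers close. It gives the time, the measured TCP pose, the force, the opening and the grip force at its end, in the units of the state.
- monitor.state(): the state, without advancing time (a new reading comes with each control period).
- snapshot(name): name is "side" or "top"; returns a dict with "image" (384x512x3 uint8, red, green, blue), "fx", "fy", "cx", "cy" (pixels), "dist" ([k1, k2, p1, p2, k3] as OpenCV has them; the pictures are not rectified), "world_to_cam" (4x4, takes a point from world to camera coordinates). Camera axes: x right, y down, z forward; pixel columns grow to the right and rows downward; lengths in mm; the calibration is good to about 2 mm. A picture is of the moment at which its call begins. There is no depth.
- manip.finish_job(): hands the job in; it is judged then, once.
Trained networks look in a picture, given as the dict that the camera call returned (one of the last four; its "shot" number tells which), for a name from the list of things; names that differ only in an ending like _2 or _b are one class to them, and where a whole thing is asked for, a point or a joint stands for the part that bears it (a point fixed in the world has none). Each returns a list of dicts, best first, with "p" (0 to 1); they miss things now and then, are a little off and sometimes report something else, mostly with a low value. They report only what shows in the picture. A call takes as long as a camera call. They do not tell look-alikes from the thing itself.
- spotter.look_for(picture, target): "centre" ([x, y, z] in mm, in world coordinates, good to about 4 mm: the middle of the surface that is visible of it).
- spotter.spot_point(picture, target): "centre" ([x, y, z] in mm, in world coordinates, good to about 4 mm: a listed point, or the origin of a listed thing).
The state is a dict: "time": time; "joint_pos": joint angles; "joint_velocities": joint speeds; "tau": joint torques, N m; "position": TCP position; "eef_rot": TCP orientation; "ft_force": force on the tool from outside, world axes, zero at the start; "torque": the same for the moment, N m; "grip_width": finger opening in mm; "grip_force": force on a finger pad.
Only numpy, scipy, OpenCV 4.12 (cv2) and the standard library are available. Lean on these libraries where they do the work, as an engineer would, in place of code of your own. Each camera call takes 0.05 s, during which the arm holds its last target. There are 200 camera calls.

## Task

Pull the T-handle up out of the tool block and press its square drive into the socket that stands on the clamp nut until it snaps in and is fully home. Finish while still holding the T-handle and pressing it down firmly, ready to tighten the nut. Leave the other tools and the oil bottle where they are.

Things in the scene. Friction and masses are not known exactly. Their poses are not given: they have to be found in the camera images.
- t_handle: Steel T-handle, the only tool in the block with a cross bar; 173 mm tall, about 0.45 kg. Origin: centre of the end face of its drive square, at the foot; z up the shaft, x along the cross bar. Shaft round, up to 20 mm thick, from 15 to 147 mm above the foot. Starts upright in a hole of the tool block, foot on the hole's floor.
- t_hub (a point): Middle of the T-handle's hub, 160 mm above its foot: a flat-sided block 26 mm (x) by 22 mm (y) by 26 mm high, grip it on its two y faces. The cross bar, 12 mm thick, 184 mm long, runs through it along x.
- t_drive (a point): The T-handle's drive, this point 7.75 mm above its foot: a 12.7 mm square, 15 mm long, sides parallel to the T-handle's x and y, its lowest 3 mm tapered to 9.5 mm. A sprung ball stands 2.5 mm out of its +x side here. Above it the 20 mm shaft forms a flat shoulder.
- socket: Steel socket, 28 mm round, 40 mm long, upright on the nut amid the strap clamp. Origin: centre of its mouth (top face, 108 mm above the bench), z up, x and y parallel to the sides of its square hole (13.5 mm wide, chamfered, 17 mm deep) and to the plate's sides; the drive fits in any of four quarter turns. It can turn 3 degrees either way.
- socket_home (a point): On the socket's axis, 15 mm below its mouth: where the T-handle's foot is when fully home, shoulder on the socket's top face. Resistance begins with the foot about 6 mm below the mouth, rises to about 10 to 18 N as the ball is pushed in, then drops suddenly as it snaps into a groove; then the shoulder lands hard. A firm push to keep on it then is 10 to 20 N.
- tool_block: Beech tool block, 60 mm (x) by 200 mm (y) by 80 mm high, fixed. Origin: centre of its underside. Three upright holes on its y line at -68, 0 and 68 mm, 21.5 mm wide and 64 mm deep (floor 16 mm above the bench), one tool in each.
- clamp_plate: Cast-iron T-slot clamping plate 200 mm (x) by 240 mm (y) by 30 mm high, fixed, with an aluminium work piece held by a strap clamp (top 64 mm above the bench). Origin: centre of its underside, below the socket.
- chisel: Cold chisel, 20 mm thick, 105 mm long, upright in the tool block, edge up, its top 121 mm above the bench. Origin: its foot. Not to be disturbed.
- drift: Round drift punch, 20 mm thick, 105 mm long, thin end up, upright in the tool block, its top 121 mm above the bench. Origin: its foot. Not to be disturbed.
- oil_bottle: Amber oil bottle with white spout, 52 mm wide, 160 mm high, standing beyond the work. Origin: centre of its base. Not to be disturbed.
- flat_file: Flat file with wooden handle, 255 mm long, lying beyond the work. Origin: under its middle. Not to be disturbed.
Mind the look-alikes: they are no part of the job. Of the things that look like the tool_block, the middle-sized one is meant.

How it is judged (in metres and radians):
On the way, in this order (a step that is already met when the one before it is completed fails the run):
1. the T-handle is pulled clear of the tool block in the fingers (z of t_handle in the frame of tool_block above 0.085 m and contact force between the fingers and t_handle above 2 N), for 0.1 s.
2. its drive has snapped home in the socket, still in the fingers (z of t_handle in the frame of socket below -0.0137 m and horizontal distance between t_handle and socket below 0.004 m and contact force between the fingers and t_handle above 2 N), for 0.1 s.
At the end, for the whole second after the job is handed in: The T-handle's drive square is fully home in the socket (foot at least 13.7 mm below the mouth, centred within 4 mm, upright within 4 degrees), the fingers still grip it, and it bears on the socket with more than 8 N, about 4 N of it its own weight; it is at rest and clear of the tool block (z of t_handle in the frame of socket below -0.0137 m and horizontal distance between t_handle and socket below 0.004 m and angle between t_handle's own z axis and vertical below 0.07 rad and contact force between the fingers and t_handle above 5 N and contact force between t_handle and socket above 8 N and contact force between t_handle and tool_block below 0.2 N and linear speed of t_handle below 0.02 m/s); the arm keeps its last pose, push and grip.
It fails at once if the chisel is disturbed (distance of chisel from where it was at the start of the episode above 0.03 m).
It fails at once if the drift punch is disturbed (distance of drift from where it was at the start of the episode above 0.03 m).
It fails at once if the oil bottle is disturbed (distance of oil_bottle from where it was at the start of the episode above 0.03 m).
It fails at once if the file is disturbed (distance of flat_file from where it was at the start of the episode above 0.03 m).
It also fails if it takes over 48 s, if anything falls off the work surface, if the arm or the gripper's body presses on something with over 40 N, if the wrist force passes 120 N, or if a joint passes its speed limit or range.

## Working session

There is one attempt and no reset: what is moved stays moved. The work goes in short steps, Python scripts to look and compute and a tool call to move; the robot and the scene stay as the last step left them, time stands still between calls to the robot, and variables do not carry over. Pictures are saved under pics/ and viewed, at most 10 in all, crops included, and the job is handed in when it is done.

Besides the shell and the picture viewer there is one more tool, called by a JSON object that holds its "name" and its "arguments", one argument or row to a line. drive_tool: Moves the arm, as the interface text tells. Its arguments: {"type":"object","properties":{"motion":{"type":"array"},"force":{"type":"number"}},"required":["motion"]}

```bash
mkdir -p pics; python3 - <<'E'
from bench import monitor, snapshot, spotter
import cv2
print(monitor.state())
for n in ("side","top"):
    s=snapshot(n); cv2.imwrite(f"pics/{n}0.png",s["image"][:,:,::-1])
    print(n,s["fx"],s["cx"],s["cy"],s["dist"],s["world_to_cam"])
    for t in ("t_hub","socket","tool_block","t_handle","clamp_plate","chisel","drift","oil_bottle"):
        for r in spotter.spot_point(s,t)[:4]: print(n,t,r)
E
```

```text
{'time': 0.0, 'joint_pos': array([ 1.07860395e+00,  1.31151046e-01,  1.48928238e+00, -7.69700451e-07,
        1.52303749e+00, -8.54002309e-02]), 'joint_velocities': array([ 0.0004315 , -0.0004442 ,  0.00078929,  0.00061468,  0.00011985,
        0.00023843]), 'tau': array([-4.07533971e-04, -5.69402683e+01, -5.00549769e+01, -2.08755609e-04,
        1.49708125e-02,  3.47471564e-05]), 'position': array([237.1118146 , 550.54717926, 230.24880102]), 'eef_rot': array([-6.34482676e-01, -3.07630818e+00,  2.82805087e-03]), 'ft_force': array([-0.07396278, -0.41882618, -0.32218073]), 'torque': array([-0.00456109,  0.00648887,  0.08357589]), 'grip_force': 0.0, 'grip_width': 85.22629554571257}
side 405.9904116296979 262.9369256453282 190.37351131707703 [0.04091979 0.         0.         0.         0.        ] [[ 7.77078343e-01 -6.29313702e-01 -1.06542252e-02 -4.31388930e+02]
 [-3.19601182e-01 -3.79948598e-01 -8.68040407e-01  2.68857958e+02]
 [ 5.42221664e-01  6.77940504e-01 -4.96379230e-01  8.56997303e+02]
 [ 0.00000000e+00  0.00000000e+00  0.00000000e+00  1.00000000e+00]]
side t_hub {'centre': [545
[... 771 characters left out ...]
.00000000e+00  0.00000000e+00  0.00000000e+00  1.00000000e+00]]
top t_hub {'centre': [539.0, -124.9, 176.9], 'p': 0.66}
top socket {'centre': [534.8, 186.8, 110.6], 'p': 0.68}
top tool_block {'centre': [527.4, -193.6, -3.7], 'p': 0.9}
top tool_block {'centre': [364.3, -141.7, -0.1], 'p': 0.87}
top tool_block {'centre': [329.0, -409.0, -1.5], 'p': 0.73}
top tool_block {'centre': [536.1, 185.2, 109.0], 'p': 0.46}
top t_handle {'centre': [544.2, -124.0, 16.8], 'p': 0.81}
top clamp_plate {'centre': [534.9, 178.2, 2.0], 'p': 0.86}
top chisel {'centre': [507.8, -258.2, 19.2], 'p': 0.4}
top drift {'centre': [524.2, -191.2, 18.0], 'p': 0.55}
top oil_bottle {'centre': [763.1, -169.4, 0.0], 'p': 0.85}
```

View pics/side0.png

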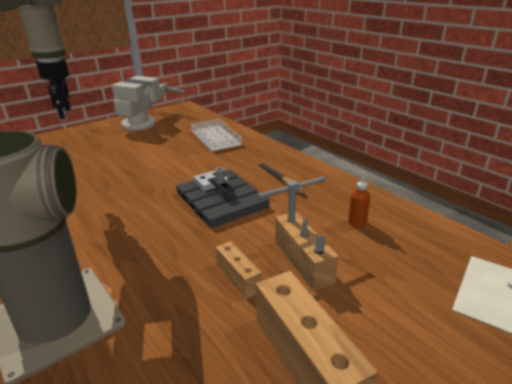

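View pics/top0.png

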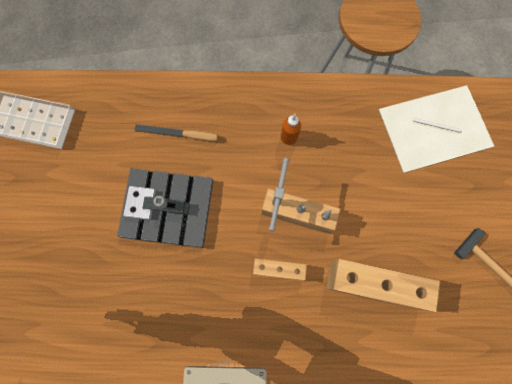

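The side view shows three blocks. The one holding tools, around (305,250), is the middle-sized one, and the T-handle hub is at (292,190). In the top view the cross bar runs from (286,158) to (272,229), with the socket at (159,202). I'll zoom in for exact pixels.

```bash
python3 - <<'E'
import cv2,numpy as np
def crop(f,x,y,w,h,k): 
    c=cv2.resize(cv2.imread(f)[y:y+h,x:x+w],None,fx=k,fy=k,interpolation=cv2.INTER_CUBIC)
    for i in range(0,w,10): cv2.line(c,(int((i+.5)*k),0),(int((i+.5)*k),4 if (x+i)%50 else 12),(0,0,255),1)
    for i in range(0,h,10): cv2.line(c,(0,int((i+.5)*k)),(4 if (y+i)%50 else 12,int((i+.5)*k)),(0,0,255),1)
    return c
cv2.imwrite("pics/c1.png",np.hstack([crop("pics/top0.png",110,160,110,100,3.6),crop("pics/top0.png",250,150,110,100,3.6)]))
cv2.imwrite("pics/c2.png",np.hstack([crop("pics/side0.png",170,150,110,100,3.6),crop("pics/side0.png",250,165,110,100,3.6)]))
E
```

```text
(no output)
```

View pics/c1.png

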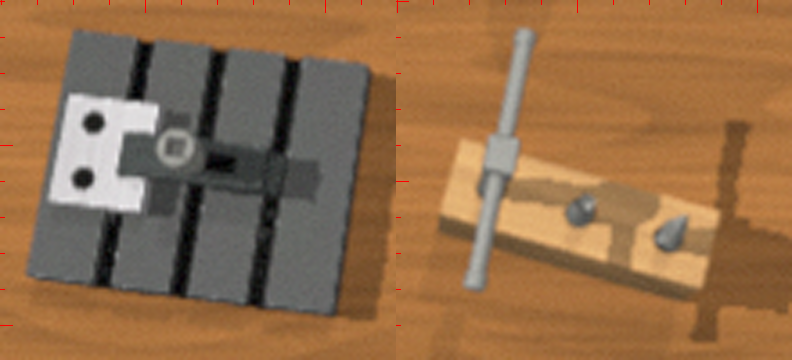

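View pics/c2.png

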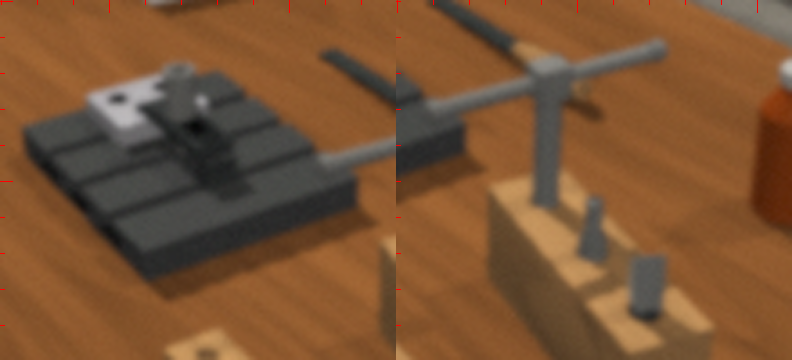

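Crop c1 (top) shows the plate, the socket mouth at about (176,147), and the bar with its hub at about (105,153) in the right panel. Crop c2 shows the same parts from the side. Next I'll fit poses from both views.

```bash
cat > h.py <<'E'
import numpy as np,cv2
from scipy.optimize import least_squares
def proj(s,P):
    W=s["world_to_cam"]
    return cv2.projectPoints(np.asarray(P,float).reshape(-1,3),cv2.Rodrigues(W[:3,:3])[0],W[:3,3],np.array([[s["fx"],0,s["cx"]],[0,s["fy"],s["cy"]],[0,0,1]]),np.array(s["dist"]))[0].reshape(-1,2)
def pix(X,Y,x0,y0,k=3.6): return [(X+.5)/k-.5+x0,(Y+.5)/k-.5+y0]
def place(p,L):
    x,y,a=p; L=np.asarray(L,float); c,s=np.cos(a),np.sin(a)
    return np.c_[x+c*L[:,0]-s*L[:,1],y+s*L[:,0]+c*L[:,1],L[:,2]]
def fit(obs,p0,sc=(10,10,.1)):
    f=lambda q:np.concatenate([(proj(s,place(q*np.array(sc),L))-np.array(U)).ravel() for s,L,U in obs])
    r=least_squares(f,np.array(p0)/sc); return r.x*sc,r.fun.reshape(-1,2).round(1)
E
python3 - <<'E'
from h import *
from bench import snapshot
T=snapshot("top");S=snapshot("side")
t1=lambda X,Y:pix(X,Y,110,160); t2=lambda X,Y:pix(X-396,Y,250,150)
s1=lambda X,Y:pix(X,Y,170,150); s2=lambda X,Y:pix(X-396,Y,250,165)
C=[[100,120,30],[100,-120,30],[-100,-120,30],[-100,120,30]]
tp=[t1(76,30),t1(370,65),t1(336,314),t1(28,277)]
p,r=fit([(T,C,tp)],[536,185,0]); print("plate top",p,r.tolist())
ps=proj(S,place(p,C)); print("side pred",((ps-[170,150])*3.6).round())
for n,o in (("sock top",[(T,[[0,0,108]],[t1(176,147)])]),("sock both",[(T,[[0,0,108]],[t1(176,147)]),(S,[[0,0,108]],[s1(178,67)])])):
    print(n,fit(o,p)[0][:2])
B=[[91,0,176],[-91,0,176]]
to=(T,B,[t2(525,32),t2(474,287)]); so=(S,B,[s2(660,48),s1(324,163)])
for n,o in (("T top",[to]),("T side",[so]),("T both",[to,so])):print(n,*fit(o,[543,-128,0.]))
D=[[30,100,80],[30,-100,80],[-30,-100,80],[-30,100,80]]
q,r=fit([(T,D,[t2(460,140),t2(720,212),t2(700,290),t2(440,218)])],[528,-194,0]);print("block",q,r.tolist(),place(q,[[0,68,0]]))
E
```

```text
plate top [ 5.33434498e+02  1.76786417e+02 -9.98728999e-02] [[-0.2, 0.0], [0.4, -0.3], [-0.2, 0.2], [0.0, 0.1]]
side pred [[218.  69.]
 [360. 177.]
 [143. 253.]
 [ 19. 127.]]
sock top [534.35515766 178.8081887 ]
sock both [534.39421031 179.73520344]
T top [ 5.43491804e+02 -1.30513870e+02 -1.89102697e-01] [[ 0.  -0.1]
 [-0.   0.1]]
T side [ 5.46843207e+02 -1.26677947e+02 -1.85868138e-01] [[ 0.5 -0.7]
 [-0.4  0.5]]
T both [ 5.44147773e+02 -1.29704137e+02 -1.87679707e-01] [[-0.4 -0.4]
 [-0.3 -0.2]
 [ 0.6  0.1]
 [-0.6  1.3]]
block [ 5.23059586e+02 -1.96240006e+02 -2.58243165e-01] [[0.1, 0.3], [-0.1, 0.1], [0.3, -0.1], [-0.3, -0.3]] [[ 540.42558685 -130.49487679    0.        ]]
```

{"name": "drive_tool", "arguments": {
  "motion": [0,0,0,22,-49,0,1,0,0,0.022,22,-49,0,1,0,0,0.022,22,-49,0,1,0,0,0.022,22,-49,0,1,0,0,0.022,22,-49,0,1,0,0,0.022,22,-49,0,1,0,0,0.022,22,-49,0,1,0,0,0.022,22,-49,0,1,0,0,0.022,22,-49,0,1,0,0,0.022,22,-49,0,1,0,0,0.021,22,-49,0,1,0,0,0,22,-49,0,1,0,0,0,22,-49,0,1,0,0,0,20,-44,0,1,0,0,0,0,0,0,1,0,0,0,0,0,0,1]
}}

```text
time: 3.0
position: [543.1, -129.8, 231.0]
eef_rot: [-0.295, -3.127, -0.001]
ft_force: [-0.3, -0.2, -0.5]
grip_width: 85.8
grip_force: 0.0
```

{"name": "drive_tool", "arguments": {
  "motion": [0,0,0,1,0,-20,1,0,0,0,0,0,-20,1,0,0,0,0,0,-18,1,0,0,0,0,0,-15,1,0,0,0,0,0,0,0.5,0,0,0,0,0,0,0.3,0,0,0,0,0,0,0.3,0,0,0,0,0,0,0,0,0,0,0,0,0,0,0,0,0,0,0,0,0,0,0,0,0,0,0,0],
  "force": 60
}}

```text
time: 4.38
position: [545.1, -130.1, 159.4]
eef_rot: [0.294, 3.126, -0.0]
ft_force: [0.1, 0.5, 6.1]
grip_width: 21.2
grip_force: 59.3
```

{"name": "drive_tool", "arguments": {
  "motion": [0,0,0,0,0,5,0,0,0,0,0,0,10,0,0,0,0,0,0,15,0,0,0,0,0,0,15,0,0,0,0,0,0,15,0,0,0,0,0,0,15,0,0,0,0,0,0,15,0,0,0,0,0,0,15,0,0,0,0,0,0,15,0,0,0,0,0,0,0,0,0,0,0,0,0,0,0,0,0,0,0,0,0,0]
}}

```text
time: 5.88
position: [544.0, -129.8, 277.3]
eef_rot: [-0.294, -3.126, -0.001]
ft_force: [0.0, -0.1, -4.1]
grip_width: 20.8
grip_force: 59.1
```

{"name": "drive_tool", "arguments": {
  "motion": [0,0,0,0,10,2,0,0,0,0,-1,25,0,0,0,0,0.011,-1,35,0,0,0,0,0.011,-1,35,0,0,0,0,0.011,-1,35,0,0,0,0,0.011,-1,35,0,0,0,0,0.011,-1,35,0,0,0,0,0.011,-1,35,0,0,0,0,0.011,-1,30,0,0,0,0,0.011,-1,20,0,0,0,0,0,-1,14,0,0,0,0,0,0,0,0,0,0,0,0,0,0,0,0,0,0,0,0,0,0,0]
}}

```text
time: 7.62
position: [534.6, 178.2, 280.3]
eef_rot: [0.159, 3.138, -0.0]
ft_force: [0.2, 0.5, -4.2]
grip_width: 20.8
grip_force: 59.3
```

```bash
python3 - <<'E'
from bench import snapshot,spotter,monitor
import cv2,numpy as np
from h import *
print(monitor.state()["position"])
o=[]
for n,x,y in(("side",170,90),("top",105,140)):
    s=snapshot(n)
    c=cv2.resize(s["image"][y:y+120,x:x+100,::-1],None,fx=4,fy=4,interpolation=cv2.INTER_CUBIC); o.append(c)
    for t in("t_drive","t_hub","t_handle","socket"):
        for r in spotter.spot_point(s,t)[:2]:print(n,t,r)
cv2.imwrite("pics/c3.png",np.hstack(o))
E
```

```text
[534.56710249 178.20000438 280.31651453]
side t_drive {'centre': [529.7, 180.1, 145.3], 'p': 0.8}
side t_hub {'centre': [531.7, 177.7, 295.5], 'p': 0.71}
side t_handle {'centre': [534.1, 180.7, 140.2], 'p': 0.72}
side t_handle {'centre': [764.1, 140.5, -3.4], 'p': 0.24}
side socket {'centre': [535.4, 183.6, 106.0], 'p': 0.64}
top t_drive {'centre': [535.2, 181.9, 143.4], 'p': 0.89}
top t_drive {'centre': [525.6, -194.2, 18.0], 'p': 0.32}
top t_hub {'centre': [530.1, 179.0, 296.2], 'p': 0.63}
top t_hub {'centre': [538.1, 178.7, 93.7], 'p': 0.62}
```

View pics/c3.png

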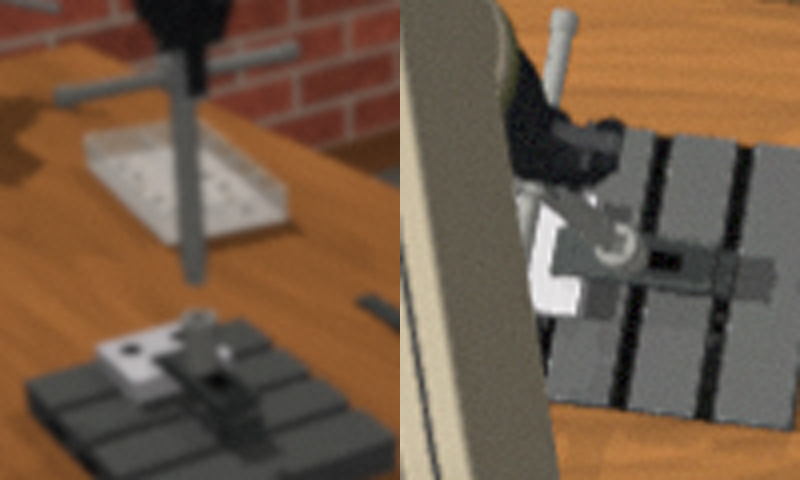

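Side panel of c3: the shaft runs from about (183,110) to the foot at (195,282), above the socket mouth at about (198,318). Top panel: the drive end is near (608,235) and the socket near (616,245). I'll compare these with projections.

```bash
python3 - <<'E'
from bench import snapshot
import cv2,numpy as np
from h import *
S=snapshot("side");T=snapshot("top")
for n,s,o,e in(("side",S,(170,90),0),("top",T,(105,140),400)):
  for nm,P in (("shaft",[[534.6,178.2,z] for z in(137,152,200,260,296)]),("sock108",[[534.4,179.7,108],[535.4,179.7,108],[534.4,180.7,108]])):
    print(n,nm,((proj(s,P)-o+.5)*4-.5+[e,0]).round(1).tolist())
# shaft edges side
g=cv2.cvtColor(S["image"],cv2.COLOR_RGB2GRAY).astype(int)
for v in(122,130,140,150,154,157,158,159,160,161,162): print(v,g[v,205:232].tolist())
c=[cv2.resize(s["image"][y:y+40,x:x+40,::-1],None,fx=10,fy=10,interpolation=cv2.INTER_CUBIC) for s,x,y in((S,198,145),(T,238-0-0-0-0-100,180))]
cv2.imwrite("pics/c4.png",np.hstack(c))
E
```

```text
side shaft [[197.7, 282.9], [196.4, 264.4], [192.0, 203.6], [186.3, 123.8], [182.6, 73.8]]
side sock108 [[198.9, 317.5], [200.0, 317.1], [198.2, 317.0]]
top shaft [[605.9, 233.5], [600.1, 228.4], [580.5, 210.8], [552.9, 186.1], [534.5, 169.6]]
top sock108 [[614.3, 243.3], [614.4, 241.8], [612.7, 243.3]]
122 [128, 129, 128, 124, 126, 123, 117, 101, 87, 81, 81, 81, 82, 85, 98, 112, 122, 124, 121, 117, 111, 107, 103, 103, 102, 102, 102]
130 [173, 175, 173, 173, 171, 171, 167, 153, 121, 91, 85, 83, 80, 89, 116, 149, 170, 174, 170, 157, 143, 132, 127, 122, 118, 116, 119]
140 [153, 154, 154, 153, 152, 159, 167, 162, 139, 108, 87, 79, 83, 82, 98, 129, 159, 167, 169, 168, 164, 157, 153, 155, 158, 157, 157]
150 [93, 92, 91, 92, 96, 109, 122, 129, 121, 101, 89, 83, 83, 81, 79, 72, 69, 66, 63, 61, 60, 63, 62, 63, 63, 62, 67]
154 [101, 104, 102, 103, 103, 103, 103, 98, 99, 89, 81, 79, 81, 78, 76, 74, 81, 85, 92, 93, 96, 97, 99, 98, 98, 99, 100]
157 [101, 101, 103, 103, 103, 101, 103, 103, 102, 97, 88, 79, 77, 77, 75, 80, 87, 91, 94, 95, 96, 94, 95, 96, 98, 97, 100]
158 [102, 101, 100, 103, 104, 102, 102, 102, 102, 99, 87, 75, 74, 76, 78, 82, 91, 95, 97, 95, 96, 94, 94, 94, 96, 97, 100]
159 [103, 101, 101, 103, 103, 104, 104, 103, 101, 100, 89, 82, 77, 78, 80, 86, 94, 98, 100, 97, 97, 95, 95, 95, 94, 97, 97]
160 [100, 102, 102, 103, 101, 102, 102, 104, 105, 100, 93, 84, 80, 84, 84, 92, 99, 99, 103, 99, 99, 97, 96, 96, 96, 92, 95]
161 [101, 101, 101, 101, 101, 103, 103, 102, 103, 101, 99, 95, 92, 89, 91, 95, 102, 104, 104, 102, 100, 100, 96, 99, 96, 95, 96]
162 [100, 99, 100, 99, 100, 100, 102, 101, 104, 103, 102, 101, 101, 99, 100, 101, 103, 104, 107, 105, 105, 102, 101, 100, 99, 98, 97]
```

View pics/c4.png

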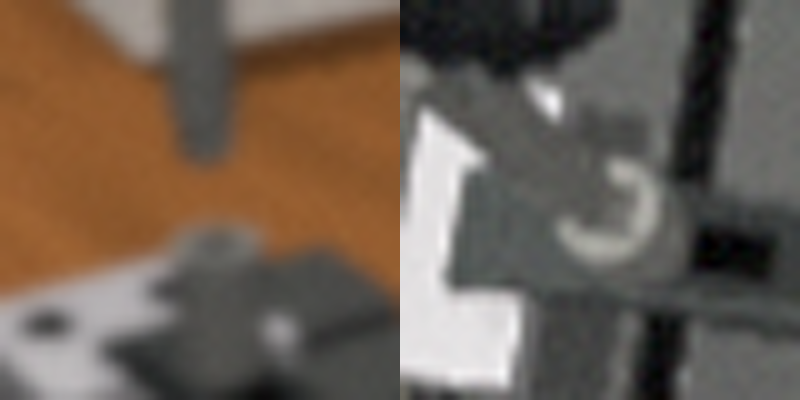

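In c4 the side view shows the foot about 0.6 px left of the socket axis, which is roughly 2 mm. I'll lower to just above the mouth with a small correction and look again.

{"name": "drive_tool", "arguments": {
  "motion": [0,0,0,0.8,-0.1,-10,0,0,0,0,0,0,-10,0,0,0,0,0,0,-5,0,0,0,0,0,0,0,0,0,0,0,0,0,0,0]
}}

```text
time: 8.85
position: [535.3, 179.0, 255.6]
eef_rot: [0.157, 3.137, 0.0]
ft_force: [0.9, -1.0, -4.2]
grip_width: 21.1
grip_force: 59.3
```

```bash
python3 - <<'E'
from bench import snapshot,monitor
import cv2,numpy as np
st=monitor.state();print(st["position"],st["ft_force"],st["torque"])
# average several frames to cut noise
c=[]
for n,x,y in(("side",200,140),("top",140,180)):
    I=np.mean([snapshot(n)["image"][y:y+40,x:x+40,::-1].astype(float) for _ in range(4)],0)
    I=np.clip((I-30)*1.6,0,255).astype(np.uint8)
    c.append(cv2.resize(I,None,fx=10,fy=10,interpolation=cv2.INTER_CUBIC))
cv2.imwrite("pics/c5.png",np.hstack(c))
E
```

```text
[535.33167606 179.00265538 255.58839324] [ 0.90707772 -0.95555205 -4.20992556] [-0.01160811  0.00176112 -0.00476028]
```

View pics/c5.png

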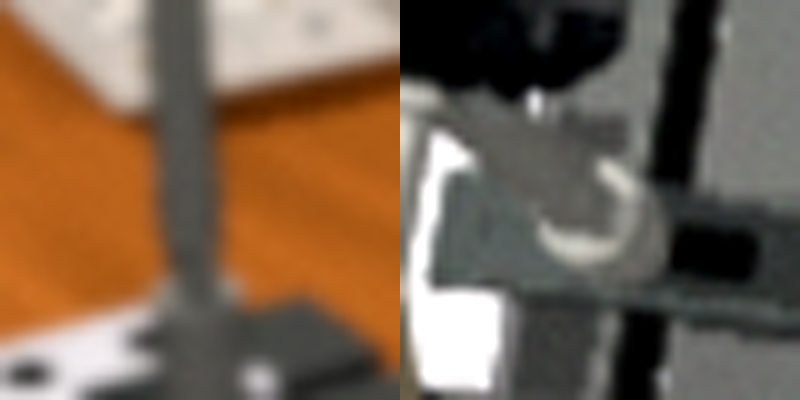

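The side view wants about +1.5 mm along (+x,−y) and the top view about −0.8 mm. These nearly cancel, so the foot is within the taper's capture range. I'll lower in small steps and watch the force.

{"name": "drive_tool", "arguments": {
  "motion": [0,0,0,0.3,-0.3,-2,0,0,0,0,0,0,-2,0,0,0,0,0,0,-1.5,0,0,0,0,0,0,-1.5,0,0,0,0,0,0,0,0],
  "force": 80
}}

```text
time: 9.88
position: [535.7, 178.9, 248.6]
eef_rot: [0.156, 3.137, 0.001]
ft_force: [-0.3, 2.6, -2.4]
grip_width: 20.7
grip_force: 82.9
```

{"name": "drive_tool", "arguments": {
  "motion": [0,0,0,0,0.3,-1,0,0,0,0,0,0,-1,0,0,0,0,0,0,-1,0,0,0,0,0,0,0,0]
}}

```text
time: 10.38
position: [535.7, 179.3, 245.2]
eef_rot: [0.156, 3.137, 0.001]
ft_force: [1.8, 3.4, -0.8]
grip_width: 21.0
grip_force: 83.1
```

{"name": "drive_tool", "arguments": {
  "motion": [0,0,0,0.3,0.6,-1,0,0,0,0,0,0,-1,0,0,0,0,0,0,0,0]
}}

```text
time: 10.75
position: [536.1, 179.6, 244.0]
eef_rot: [0.157, 3.137, 0.0]
ft_force: [1.3, 1.4, 4.8]
grip_width: 21.3
grip_force: 84.1
```

{"name": "drive_tool", "arguments": {
  "motion": [0,0,0,0.2,0.2,-1,0,0,0,0,0,0,-1,0,0,0,0,0,0,-1,0,0,0,0,0,0,0,0]
}}

```text
time: 11.25
position: [535.9, 179.7, 239.8]
eef_rot: [-0.157, -3.137, 0.0]
ft_force: [3.0, 2.8, -0.9]
grip_width: 20.8
grip_force: 83.1
```

{"name": "drive_tool", "arguments": {
  "motion": [0,0,0,0.3,0.3,-1,0,0,0,0,0,0,-1,0,0,0,0,0,0,-1,0,0,0,0,0,0,0,0]
}}

```text
time: 11.75
position: [536.0, 179.9, 236.7]
eef_rot: [-0.157, -3.137, 0.001]
ft_force: [1.9, 1.2, -4.4]
grip_width: 20.8
grip_force: 82.8
```

{"name": "drive_tool", "arguments": {
  "motion": [0,0,0,0,0,-0.7,0,0,0,0,0,0,-0.7,0,0,0,0,0,0,0,0]
}}

```text
time: 12.12
position: [536.4, 180.0, 236.5]
eef_rot: [0.157, 3.137, 0.0]
ft_force: [-0.0, 0.4, 2.9]
grip_width: 20.8
grip_force: 83.7
```

{"name": "drive_tool", "arguments": {
  "motion": [0,0,0,0,0,-0.7,0,0,0,0,0,0,0,0,0,0,0,0,0,0,0]
}}

```text
time: 12.5
position: [536.6, 180.1, 236.4]
eef_rot: [0.157, 3.136, 0.0]
ft_force: [-0.1, 0.8, 6.0]
grip_width: 20.4
grip_force: 84.3
```

{"name": "drive_tool", "arguments": {
  "motion": [0,0,0,0,0,-0.8,0,0,0,0,0,0,-0.6,0,0,0,0,0,0,0,0,0,0,0,0,0,0,0]
}}

```text
time: 13.0
position: [537.0, 180.1, 236.3]
eef_rot: [0.157, 3.135, 0.001]
ft_force: [-1.4, 0.6, 13.2]
grip_width: 20.9
grip_force: 85.2
```

```bash
python3 - <<'E'
from bench import snapshot,monitor
import cv2,numpy as np
c=[]
for n,x,y in(("side",170,90),("top",105,140)):
    c.append(cv2.resize(snapshot(n)["image"][y:y+120,x:x+100,::-1],None,fx=4,fy=4,interpolation=cv2.INTER_CUBIC))
cv2.imwrite("pics/c6.png",np.hstack(c))
st=monitor.state();print(st["position"],st["ft_force"],st["torque"],st["grip_force"])
E
```

```text
[536.96921494 180.1063713  236.31140133] [-2.33082709 -0.2994884  13.52217948] [-0.17858722  0.60452026 -0.00798837] 85.17870783805847
```

View pics/c6.png

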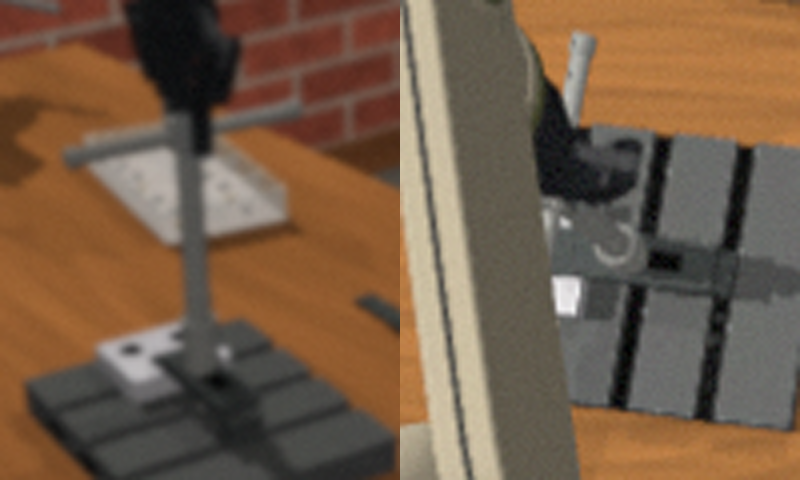

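c6 shows the shaft seated in the socket (side view, shoulder at about (198,320)) and upright. The TCP height of 236.3 mm matches the home height and the push is about 17 N, so I'll hand in.

```bash
python3 -c "
from bench import manip
print(manip.finish_job())"
```

```text
the job is handed in; nothing more can be done
None
```

I pulled the T-handle from the tool block and pressed it into the socket until it snapped in and the shoulder landed. I handed the job in still gripping it and pressing down with about 17 N; no verdict came back from the judge.

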